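# Put the V-block away in its case

### The arm

A 6-joint arm with a two-finger parallel gripper is mounted at the origin on the work surface. World frame = base frame: x ahead of the robot, y to its left, z up, the work surface at z = 0. Lengths are in m, angles in rad, forces in N, time in s.
With the tool pointing down it reaches from about 0.375 to 0.825 m from the base axis. Payload 5.5 kg.
Tool frame: the origin (TCP) lies at the very end of the fingers, on their centre line; the grasp point (between the pads) lies 19 mm behind it; x points along the fingers, y is the direction in which the jaws open and shut, and the axes are right-handed (so a half turn about x gives the same grasp; the last joint's range is limited). The gripper opens to 85 mm and grips with 20 to 120 N. Pads are 22 mm wide; open, the fingers measure 114 mm over their backs; the gripper's body (76 mm by 85 mm) begins 54 mm behind the grasp point. The pads swing forward as they close: fully open they stand 13 mm farther back than shut.
Start: joints at [-1.141, 0.314, -0.047, 1.21, 0, 1.571], TCP at [0.25, -0.545, 0.231] pointing down, gripper open.
Joint ranges: [-2.67, 2.67], [-0.69, 1.73], [-1.03, 1.25], [-2.08, 2.16], [-1.42, 1.45], [-3.14, 3.14]. Speed limits (rad/s): [2.39, 2.39, 3.01, 3.14, 3.14, 3.14].

### API

Orientations are given as a 3x3 rotation matrix whose columns are the frame's x, y, z axes.
In Python, from rig import get_state, get_image, camera_model, finish_job gives the robot as it stands. The module is installed in compiled form; this text tells all that it offers.
- The arm moves only by the tool arm_command, never from a script. Its argument "deltas" is a list of rows, each an object of numbers: "x", "y", "z": the shift along the tool's x, y, z in cm; "yaw": the turn about the tool's x in degrees; "gripper": the opening, from -1 (shut) to 1 (fully open). In form: [{"x": .., "y": .., "z": .., "yaw": .., "gripper": ..}, ...]. A call has 1 to 5 rows; each row is the pose to reach, as a shift and turn from the pose commanded when the call began, along the tool's axes at that moment; what a row does not reach only later rows make up. A row lasts 1/8 s, in which the tool goes at most 62.5 mm and 10.7 degrees, less where a joint would pass 70% of its speed; a pose out of reach is approached as far as the arm can. A call with a gripper value outside its range is refused whole. The fingers move at their own pace and stop on an object; "squeeze" is the grip in N (left out, the last holds). Time passes only in rows, so rows that repeat a pose let the fingers close. It gives the time, the measured TCP pose, the force and the opening at its end, in the units of the state.
- get_state(): the state, without advancing time (a new reading comes with each control period).
- get_image(name): name is "scene" or "top" or "wrist"; returns (picture, depth): 384x512x3 uint8, red, green, blue; 384x512 float32, m along the optical axis (not along the pixel's ray), 0 where there is no reading.
- camera_model(name): a dict with "fx", "fy", "cx", "cy" (pixels), "k1" (the pictures are not rectified: a ray, as slopes to the right and down, at radius r is drawn at 1 + k1 r^2 times it, then the intrinsics apply), "world_to_cam" (4x4, takes a point from world to camera coordinates). Camera axes: x right, y down, z forward; pixel columns grow to the right and rows downward; lengths in m; the calibration is good to about 2 mm. A picture is of the moment at which its call begins: read the wrist's pose just before it. camera_model takes no time and is no camera call; for the wrist camera it gives the pose at the moment of the call.
- finish_job(): hands the job in, once; it reports no verdict.
The state is a dict: "time": time; "joints": joint angles; "qvel": joint speeds; "joint_efforts": joint torques, N m; "position": TCP position; "orientation": TCP orientation; "contact_force": force on the tool from outside, world axes, zero at the start; "moment": the same for the moment, N m; "gripper_width": finger opening in m.
Only numpy, scipy, OpenCV 4.12 (cv2) and the standard library are available. Lean on these libraries where they do the work, as an engineer would, in place of code of your own. Each camera call takes 0.05 s, during which the arm holds its last target. There are 200 camera calls.

### The job

Open the hinged grey steel case on the bench, set the steel V-block (the block with the V-shaped groove along its top) in the large empty compartment, flat on its base with the groove upwards, then shut the lid fully and let go of everything. The plain block, bar end and nut standing by it do not belong in the case.

Things in the scene. Friction and masses are not known exactly. Their poses are not given: they have to be found in the camera images.
- lid (a joint): Lid angle, rad: 0 shut, 1.57 upright, stop 1.75; starts at 0 to 0.12. Stiff hinge (0.3 N m): the lid stays where it is left. Grey steel case fixed to the bench: 130 mm deep (its x), 190 mm wide (y), base 36 mm high, lid shell 28 mm high (64 mm shut). The hinge runs along y at the far (+x) top edge of the base, 36 mm above the bench; the lid's free edge is the near one.
- lid_tab (a point): Grip point on the black pull tab (28 mm wide along the hinge, 12 mm thick, sticking out 44 mm) at the middle of the lid's front edge: 16 mm from the tab's tip, mid width and thickness, 158 mm before the hinge line and, when shut, 8 mm above it. Turns with the lid: x towards hinge, y along hinge, z out of the lid's top. Pinched by its sides (along y), it can pivot in fingers kept pointing down.
- pocket (a point): Centre of the floor of the large empty compartment, 5 mm above the bench, 120 x 120 mm. Case axes: x to the hinge, y along it, z up. Walls reach 31 mm above this floor, a divider on the +y side 28 mm; beyond it a 54 mm wide compartment with a fixed clamp. Inner height, lid shut: 55 mm. Here the hinge line is at x = 65, z = 31 mm, the tab's middle at y = +30 mm.
- vblock_center (a point): Centre (half-way up) of the loose steel V-block: 60 mm long (x), 40 mm wide (y), 45 mm high, 0.5 to 0.8 kg, a 90 degree groove 30 mm wide and 15 mm deep along x in its top; z up. It stands on the bench to the robot's right among a plain steel block of the same size, a round bar end and a large hexagon nut, in any of four places.
Things that resemble listed ones, but are neither listed nor needed, are in the scene too. Leave any yellow look-alike of the part that bears vblock_center alone.

How it is judged:
On the way, in this order (a step that is already met when the one before it is completed fails the run):
1. the lid is open (at least 45 degrees) (value of joint lid above 0.78 rad), for 0.1 s.
2. the V-block stands upright on the floor of the large compartment (x of vblock_center in the frame of pocket between -0.052 and 0.052 m and y of vblock_center in the frame of pocket between -0.052 and 0.052 m and z of vblock_center in the frame of pocket between 0.015 and 0.03 m and angle between vblock_center's own z axis and vertical below 0.17 rad), for 0.2 s.
At the end, for the whole second after the job is handed in: The V-block stands on the floor of the large compartment (its centre within 52 mm of the compartment's centre along each side and 15 to 30 mm above its floor), groove up within 10 degrees, and the lid is shut to within 0.05 rad (3 degrees) (all of step 2 and value of joint lid below 0.05 rad); the robot touches nothing.
It also fails if it takes over 69 s, if anything falls off the work surface, if the arm or the gripper's body presses on something with over 40 N, if the wrist force passes 120 N, or if a joint passes its speed limit or range.

## Working session

There is one attempt and no reset: what is moved stays moved. The work goes in short steps, Python scripts to look and compute and a tool call to move; the robot and the scene stay as the last step left them, time stands still between calls to the robot, and variables do not carry over. Pictures are saved under pics/ and viewed, about 8 in all and at most 12, crops included, and the job is handed in when it is done.

Besides the shell and the picture viewer there is one more tool, called in YAML: its name, and indented under it one key for each argument. arm_command: Moves the arm, as the interface text tells. Its arguments: {"type":"object","properties":{"deltas":{"type":"array"},"squeeze":{"type":"number"}},"required":["deltas"]}

```bash
mkdir -p pics
cat > h.py <<'E'
import numpy as np, cv2
from rig import get_state, get_image, camera_model, finish_job
def ray(m,u,v):
    d=np.array([(u-m['cx'])/m['fx'],(v-m['cy'])/m['fy']]);p=d.copy()
    for _ in range(10): p=d/(1+m['k1']*(p@p))
    return p
def onz(m,u,v,z):
    p=ray(m,u,v);T=np.linalg.inv(m['world_to_cam']);d=T[:3,:3]@np.array([p[0],p[1],1]);o=T[:3,3]
    return o+d*(z-o[2])/d[2]
def cloud(m,D):
    h,w=D.shape;u,v=np.meshgrid(np.arange(w),np.arange(h))
    x=(u-m['cx'])/m['fx'];y=(v-m['cy'])/m['fy'];a,b=x.copy(),y.copy()
    for _ in range(10):
        s=1+m['k1']*(a*a+b*b);a,b=x/s,y/s
    P=np.stack([a*D,b*D,D,np.ones_like(D)],-1)@np.linalg.inv(m['world_to_cam']).T
    P=P[...,:3];P[D==0]=np.nan
    return P
def save(name,img): cv2.imwrite('pics/'+name,img[...,::-1])
E
python3 - <<'E'
from h import *
s=get_state();print(s)
for n in('top','scene'):
    m=camera_model(n);I,D=get_image(n);np.savez(n+'.npz',I=I,D=D);save(n+'0.png',I);print(n,np.linalg.inv(m['world_to_cam']).round(3).tolist(),m['fx'],m['k1'],(D>0).mean())
E
```

```text
{'time': 0.0, 'joints': array([-1.14097688e+00,  3.14224686e-01, -4.81199756e-02,  1.21020612e+00,
       -3.62933762e-06,  1.57081759e+00]), 'qvel': array([-1.37326531e-04,  1.32367980e-03,  9.70659194e-05, -4.90244871e-04,
       -4.00403847e-04,  1.65192294e-03]), 'joint_efforts': array([ 1.43136560e-03, -5.39585173e+01,  3.39752555e+01,  1.92836038e-02,
       -3.49531058e-05, -3.61378042e-06]), 'position': array([ 0.2497709 , -0.54487534,  0.23041745]), 'orientation': array([[-7.34391554e-04,  4.16686709e-01, -9.09049860e-01],
       [ 1.59335745e-03, -9.09048463e-01, -4.16687356e-01],
       [-9.99998461e-01, -1.75445305e-03,  3.66663950e-06]]), 'contact_force': array([-0.06260636, -0.47193396, -0.71716981]), 'moment': array([ 0.04483348,  0.02533711, -0.00134978]), 'gripper_width': 0.0855480003538704}
top [[-0.011, -0.989, 0.15, 0.43], [-1.0, 0.012, 0.003, -0.092], [-0.005, -0.15, -0.989, 0.917], [0.0, 0.0, 0.0, 1.0]] 407.6153260965554 -0.10060541565690263 0.9957631429036459
scene [[0.028, 0.747, -0.664, 1.127], [0.999, -0.011, 0.03, -0.124], [0.015, -0.664, -0.747, 0.716], [0.0, 0.0, 0.0, 1.0]] 419.8828954938706 0.0184945579330088 0.9957682291666666
```

View pics/top0.png

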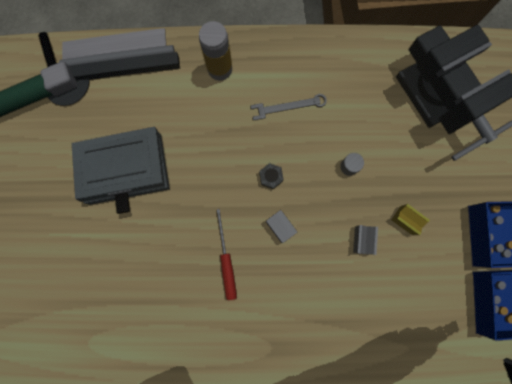

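View pics/scene0.png

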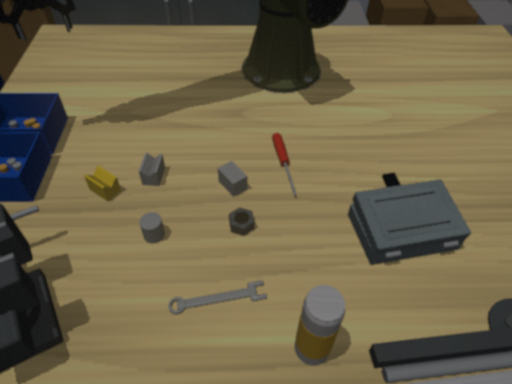

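The top image shows the grey V-block at about (365,240). Look-alikes are the yellow V-block (410,220), plain block (281,226), bar end (352,163) and nut (270,176). By the description I choose the grey grooved one at (365,240). The case is at (120,165), with its tab at (122,203).

Run:
```python
from h import *
d=np.load('top.npz');I,D=d['I'],d['D'];m=camera_model('top');P=cloud(m,D)
def rep(name,u0,u1,v0,v1,zl,zh):
    Q=P[v0:v1,u0:u1];k=(Q[...,2]>zl)&(Q[...,2]<zh);q=Q[k]
    r=cv2.minAreaRect(q[:,:2].astype(np.float32)*1000);print(name,k.sum(),np.round(r[0],1),np.round(r[1],1),round(r[2],1),'z',np.percentile(q[:,2],[5,50,95]).round(4));return q
rep('vb',345,385,218,262,.035,.06)
rep('vb all',345,385,218,262,.012,.06)
rep('plain',262,302,205,247,.035,.06)
rep('lid',65,172,122,206,.055,.09)
rep('tab',112,134,192,218,.03,.054)
print(P[195:216,122].round(3).tolist()); print(P[135:205:10,120].round(3).tolist(),P[165,75:165:15].round(3).tolist())
c=np.vstack([cv2.resize(I[210:270,340:440],None,fx=6,fy=6,interpolation=2)]);save('crop.png',c)
```

```text
vb 469 [ 445.6 -327.4] [42.  60.9] 84.3 z [0.0358 0.0426 0.048 ]
vb all 646 [ 445.5 -327.3] [42.2 61. ] 84.2 z [0.0219 0.0402 0.0475]
plain 536 [ 478.  -143.4] [60.  40.2] 35.7 z [0.0435 0.0464 0.0489]
lid 5445 [600.8 208.6] [162.4 191.8] 10.2 z [0.0652 0.0733 0.0808]
tab 17 [550.  204.2] [ 2.9 49. ] 9.3 z [0.0318 0.0365 0.0396]
[[0.545, 0.195, 0.067], [0.543, 0.196, 0.064], [0.54, 0.194, 0.071], [0.538, 0.195, 0.067], [0.536, 0.194, 0.069], [0.534, 0.194, 0.069], [0.532, 0.194, 0.069], [0.529, 0.193, 0.071], [0.527, 0.192, 0.073], [0.525, 0.194, 0.068], [0.523, 0.193, 0.07], [0.521, 0.193, 0.07], [0.519, 0.193, 0.071], [0.517, 0.193, 0.069], [0.515, 0.193, 0.069], [0.512, 0.192, 0.072], [0.51, 0.192, 0.073], [0.508, 0.193, 0.071], [0.512, 0.216, 0.0], [0.51, 0.217, -0.002], [0.508, 0.215, 0.002]]
[[nan, nan, nan], [0.653, 0.202, 0.072], [0.63, 0.201, 0.074], [0.608, 0.199, 0.076], [0.586, 0.197, 0.078], [0.564, 0.195, 0.081], [0.544, 0.198, 0.07]] [[0.61, 0.3, 0.074], [0.61, 0.267, 0.072], [0.609, 0.233, 0.073], [0.608, 0.199, 0.076], [0.607, 0.166, 0.077], [0.607, 0.134, 0.076]]
```

View pics/crop.png

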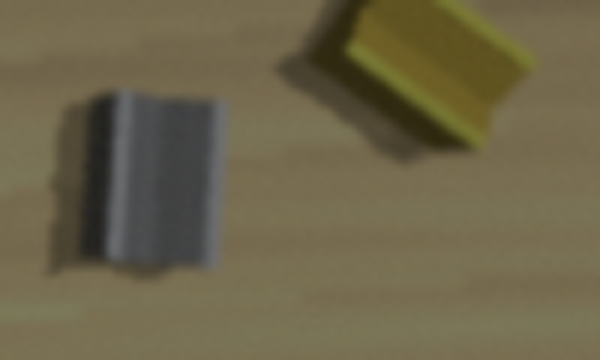

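The crop shows the V groove running along the grey block at crop pixel (160,180), with 60x42 mm extents and z up to 47 mm. That confirms the choice. One more fit is needed, for the lid's axes and angle.

Run:
```python
from h import *
d=np.load('top.npz');I,D=d['I'],d['D'];m=camera_model('top');P=cloud(m,D)
Q=P[120:222,60:180].reshape(-1,3);Q=Q[~np.isnan(Q[:,0])]
q=Q[(Q[:,2]>.055)&(Q[:,2]<.09)]
inn=q[(abs(q[:,0]-.605)<.035)&(abs(q[:,1]-.21)<.07)]
A=np.c_[inn[:,:2],np.ones(len(inn))];c=np.linalg.lstsq(A,inn[:,2],rcond=None)[0]
print('grad',c,np.degrees(np.arctan2(-c[1],-c[0])),'theta',np.hypot(*c[:2]))
top=q[abs(A[:0].size+q[:,2]-np.c_[q[:,:2],np.ones(len(q))]@c)<.005]
# remove tab : open the xy mask
g=np.round((top[:,:2]-[.45,.05])*500).astype(int);M=np.zeros((160,160),np.uint8);M[g[:,0],g[:,1]]=1
M=cv2.morphologyEx(M,cv2.MORPH_CLOSE,np.ones((5,5)));M=cv2.morphologyEx(M,cv2.MORPH_OPEN,np.ones((25,25)))
keep=M[g[:,0],g[:,1]]>0
r=cv2.minAreaRect(top[keep][:,:2].astype(np.float32)*1000);print(r)
print(cv2.boxPoints(r).round(1).tolist())
t=Q[(Q[:,0]<.545)&(Q[:,2]>.04)&(abs(Q[:,1]-.195)<.03)]
print('tab',cv2.minAreaRect(t[:,:2].astype(np.float32)*1000),t[:,2].mean())
```

```text
grad [-0.11775828 -0.02047314  0.15085775] 9.862709201955267 theta 0.11952473879132845
((616.6871948242188, 211.23114013671875), (129.5026092529297, 190.93460083007812), 9.690933227539062)
[[536.7999877929688, 294.3999938964844], [568.9000244140625, 106.19999694824219], [696.5999755859375, 128.0], [664.4000244140625, 316.20001220703125]]
tab ((527.416748046875, 201.09173583984375), (42.83897399902344, 38.81974792480469), 11.070287704467773) 0.06903631215374474
```

```bash
cat > d.py <<'E'
import sys
from h import *
def go(x,y,z,a):
    s=get_state();R=s['orientation'];d=R.T@(np.array([x,y,z])-s['position'])*100
    cur=np.degrees(np.arctan2(R[1,1],R[0,1]));yaw=(cur-a+180)%360-180
    print('t %.2f'%s['time'],'pos',s['position'].round(4),'ang %.1f'%cur,'j',s['joints'].round(2),'| x %.2f y %.2f z %.2f yaw %.1f'%(*d,yaw),'F',s['contact_force'].round(1),'w %.4f'%s['gripper_width'])
if __name__=='__main__': go(*map(float,sys.argv[1:5]))
E
python3 d.py .523 .195 .2 99.7
```

```text
t 0.10 pos [ 0.2498 -0.545   0.2305] ang -65.4 j [-1.14  0.31 -0.05  1.21  0.    1.57] | x 3.14 y -55.88 z -55.67 yaw -165.1 F [0.1 0.2 0. ] w 0.0856
```

arm_command:
  deltas:
    - {"x":1,"y":-3.5,"z":-3.5,"yaw":-10.3,"gripper":1}
    - {"x":2,"y":-7,"z":-7,"yaw":-20.6,"gripper":1}
    - {"x":3,"y":-10.5,"z":-10.5,"yaw":-31,"gripper":1}
    - {"x":3,"y":-14,"z":-14,"yaw":-41.3,"gripper":1}
    - {"x":3,"y":-17.5,"z":-17.5,"yaw":-51.6,"gripper":1}

```text
time: 0.72
position: [0.3362, -0.3117, 0.2008]
orientation: [[-0.0, 0.973, -0.233], [0.001, -0.233, -0.973], [-1.0, -0.001, -0.001]]
contact_force: [-0.9, -0.7, -0.3]
gripper_width: 0.0856
```

```bash
python3 d.py .523 .195 .2 99.7
```

```text
t 0.72 pos [ 0.3362 -0.3117  0.2008] ang -13.5 j [-0.75  0.06 -0.42  1.08  0.    1.06] | x 0.11 y 6.38 z -53.62 yaw -113.2 F [-0.9 -0.7 -0.3] w 0.0856
```

arm_command:
  deltas:
    - {"y":0.6,"z":-4.9,"yaw":-10.3}
    - {"y":1.2,"z":-9.8,"yaw":-20.6}
    - {"y":1.8,"z":-14.6,"yaw":-31}
    - {"y":2.4,"z":-19.5,"yaw":-41.3}
    - {"y":3,"z":-24.4,"yaw":-51.6}

```text
validation failed for argument at $.de...
```

```bash
python3 d.py .523 .195 .13 99.7
```

```text
t 0.72 pos [ 0.3362 -0.3117  0.2008] ang -13.5 j [-0.75  0.06 -0.42  1.08  0.    1.06] | x 7.11 y 6.38 z -53.62 yaw -113.2 F [-0.9 -0.7 -0.3] w 0.0856
```

All keys are needed in each row.

arm_command:
  deltas:
    - {"x":0,"y":0.6,"z":-4.9,"yaw":-10.3,"gripper":1}
    - {"x":0,"y":1.2,"z":-9.8,"yaw":-20.6,"gripper":1}
    - {"x":0,"y":1.8,"z":-14.6,"yaw":-31,"gripper":1}
    - {"x":0,"y":2.4,"z":-19.5,"yaw":-41.3,"gripper":1}
    - {"x":0,"y":3,"z":-24.4,"yaw":-51.6,"gripper":1}

```text
time: 1.35
position: [0.4236, -0.082, 0.2012]
orientation: [[-0.0, 0.786, 0.618], [-0.0, 0.618, -0.786], [-1.0, -0.0, 0.0]]
contact_force: [0.3, 0.2, 0.1]
gripper_width: 0.0854
```

```bash
python3 d.py .523 .195 .13 99.7
```

```text
t 1.35 pos [ 0.4236 -0.082   0.2012] ang 38.2 j [-0.19  0.01 -0.48  1.08 -0.    0.71] | x 7.12 y 24.93 z -15.64 yaw -61.5 F [0.3 0.2 0.1] w 0.0854
```

arm_command:
  deltas:
    - {"x":0,"y":4.2,"z":-2.6,"yaw":-10.3,"gripper":1}
    - {"x":0,"y":8.3,"z":-5.2,"yaw":-20.6,"gripper":1}
    - {"x":1,"y":12.5,"z":-7.8,"yaw":-31,"gripper":1}
    - {"x":3,"y":16.7,"z":-10.4,"yaw":-41.3,"gripper":1}
    - {"x":5,"y":20.8,"z":-13,"yaw":-51.6,"gripper":1}

```text
time: 1.98
position: [0.5083, 0.1483, 0.1506]
orientation: [[0.0, 0.004, 1.0], [-0.0, 1.0, -0.004], [-1.0, -0.0, 0.0]]
contact_force: [1.1, -0.2, -0.1]
gripper_width: 0.0854
```

```bash
python3 d.py .523 .195 .13 99.7
```

```text
t 1.98 pos [0.5083 0.1483 0.1506] ang 89.8 j [ 0.28  0.23 -0.35  0.99 -0.    0.29] | x 2.06 y 4.68 z 1.45 yaw -9.9 F [ 1.1 -0.2 -0.1] w 0.0854
```

arm_command:
  deltas:
    - {"x":2,"y":4.7,"z":1.4,"yaw":-9.9,"gripper":1}
    - {"x":2,"y":4.7,"z":1.4,"yaw":-9.9,"gripper":1}

```text
time: 2.22
position: [0.5217, 0.1958, 0.1291]
orientation: [[-0.003, -0.166, 0.986], [-0.001, 0.986, 0.166], [-1.0, -0.0, -0.003]]
contact_force: [-0.4, -1.2, 0.4]
gripper_width: 0.0852
```

```bash
python3 d.py .523 .195 .042 99.7;python3 - <<'E'
from h import *
m=camera_model('wrist');I,D=get_image('wrist');save('w1.png',I)
P=cloud(m,D);np.savez('w1.npz',I=I,P=P)
k=(P[...,2]>.055)&(P[...,2]<.09)
dark=k&(I.max(-1)<50);print(dark.sum(),P[dark].mean(0) if dark.any() else 0)
E
```

```text
t 2.23 pos [0.5217 0.1958 0.1291] ang 99.6 j [ 0.36  0.3  -0.31  0.97  0.    0.19] | x 8.70 y -0.10 z 0.14 yaw -0.1 F [-0.4 -1.2  0.4] w 0.0852
3820 [0.54230041 0.20000774 0.06725596]
```

View pics/w1.png

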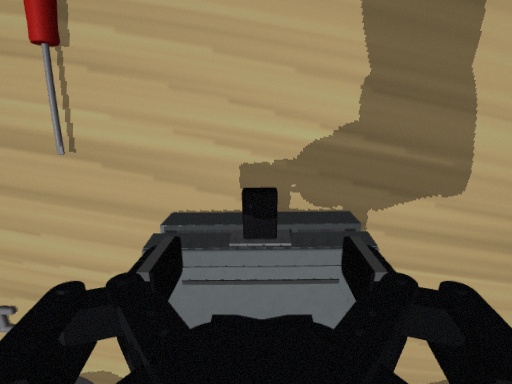

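The wrist view shows the black tab at (260,212), centred between the fingers. Now a check of its position before I descend.

Run:
```python
from h import *
P=np.load('w1.npz')['P']
q=P[190:236,246:275].reshape(-1,3);print(np.nanmedian(q,0))
for v in range(190,262,8):print(v,P[v,260].round(4), P[v,244:278][P[v,244:278,2]>.05][[0,-1],1].round(4) if (P[v,244:278,2]>.05).any() else '')
```

```text
[0.52708987 0.19603872 0.06855519]
190 [0.5094 0.1931 0.0659] [0.1807 0.2057]
198 [0.5147 0.194  0.07  ] [0.1818 0.2063]
206 [0.5213 0.1951 0.0694] [0.1827 0.2076]
214 [0.5282 0.1963 0.0687] [0.1837 0.2089]
222 [0.5356 0.1975 0.0669] [0.1847 0.2101]
230 [0.5423 0.1986 0.0674] [0.1857 0.2114]
238 [0.5498 0.1998 0.0665] [0.1868 0.214 ]
246 [0.553  0.2004 0.0745] [0.1877 0.214 ]
254 [0.5577 0.2012 0.079 ] [0.1887 0.2144]
```

arm_command:
  deltas:
    - {"x":3,"y":0,"z":0,"yaw":0,"gripper":0.6}
    - {"x":5,"y":0,"z":0,"yaw":0,"gripper":0.6}

```text
time: 2.52
position: [0.5219, 0.1921, 0.0809]
orientation: [[-0.0, -0.16, 0.987], [-0.001, 0.987, 0.16], [-1.0, -0.001, -0.001]]
contact_force: [-0.6, 0.2, -0.4]
gripper_width: 0.0685
```

```bash
python3 d.py .523 .195 .042 99.7
```

```text
t 2.52 pos [0.5219 0.1921 0.0809] ang 99.2 j [ 0.35  0.34 -0.37  0.86 -0.    0.19] | x 3.89 y 0.27 z 0.16 yaw -0.5 F [-0.6  0.2 -0.4] w 0.0685
```

arm_command:
  deltas:
    - {"x":2,"y":0.2,"z":0.2,"yaw":0,"gripper":0.6}
    - {"x":3.9,"y":0.2,"z":0.2,"yaw":0,"gripper":0.4}
    - {"x":3.9,"y":0.2,"z":0.2,"yaw":0,"gripper":-1}
    - {"x":3.9,"y":0.2,"z":0.2,"yaw":0,"gripper":-1}
    - {"x":3.9,"y":0.2,"z":0.2,"yaw":0,"gripper":-1}
  squeeze: 50

```text
time: 3.15
position: [0.5242, 0.1945, 0.0431]
orientation: [[0.001, -0.161, 0.987], [-0.002, 0.987, 0.161], [-1.0, -0.002, 0.0]]
contact_force: [-0.1, -6.1, 1.0]
gripper_width: 0.0269
```

```bash
python3 d.py .523 .195 .042 99.7
```

```text
t 3.15 pos [0.5242 0.1945 0.0431] ang 99.3 j [ 0.36  0.38 -0.41  0.78 -0.    0.19] | x 0.11 y 0.07 z -0.11 yaw -0.4 F [-0.1 -6.1  1. ] w 0.0269
```

arm_command:
  deltas:
    - {"x":-1.2,"y":0,"z":0.3,"yaw":0,"gripper":-1}
    - {"x":-2.7,"y":0,"z":0.7,"yaw":0,"gripper":-1}
    - {"x":-4.2,"y":0,"z":1.4,"yaw":0,"gripper":-1}
    - {"x":-5.6,"y":0,"z":2.1,"yaw":0,"gripper":-1}
    - {"x":-6.9,"y":0,"z":3.0,"yaw":0,"gripper":-1}

```text
time: 3.78
position: [0.5532, 0.1997, 0.1115]
orientation: [[-0.001, -0.162, 0.987], [-0.002, 0.987, 0.162], [-1.0, -0.002, -0.002]]
contact_force: [2.6, -4.8, -9.4]
gripper_width: 0.027
```

```bash
python3 d.py .677 .2215 .175 99.7
```

```text
t 3.77 pos [0.5532 0.1997 0.1115] ang 99.3 j [ 0.35  0.37 -0.26  0.95 -0.    0.18] | x -6.37 y 0.14 z 12.56 yaw -0.4 F [ 2.6 -4.8 -9.4] w 0.0270
```

arm_command:
  deltas:
    - {"x":-2.3,"y":0,"z":2.2,"yaw":0,"gripper":-1}
    - {"x":-4.2,"y":0,"z":4.7,"yaw":0,"gripper":-1}
    - {"x":-5.4,"y":0,"z":7.6,"yaw":0,"gripper":-1}
    - {"x":-6.0,"y":0,"z":9.9,"yaw":0,"gripper":-1}
    - {"x":-6.2,"y":0,"z":12.3,"yaw":0,"gripper":-1}

```text
time: 4.4
position: [0.6737, 0.2212, 0.1742]
orientation: [[-0.004, -0.162, 0.987], [0.001, 0.987, 0.162], [-1.0, 0.002, -0.003]]
contact_force: [-5.7, -0.3, -1.6]
gripper_width: 0.027
```

```bash
python3 d.py .446 -.327 .25 84.2
python3 - <<'E'
from h import *
I,D=get_image('scene');save('s1.png',I)
E
```

```text
t 4.40 pos [0.6737 0.2212 0.1742] ang 99.3 j [0.32 0.55 0.18 1.2  0.   0.15] | x -7.56 y -50.38 z -31.39 yaw 15.1 F [-5.7 -0.3 -1.6] w 0.0270
```

View pics/s1.png

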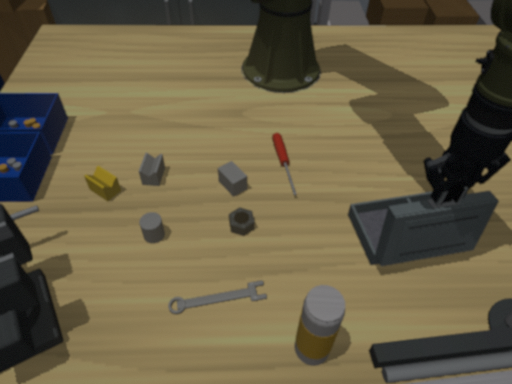

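The scene view shows the lid near upright at (430,225), with the gripper on the tab at (445,195). I'll release and back off upwards.

arm_command:
  deltas:
    - {"x":0,"y":0,"z":0,"yaw":0,"gripper":0.4}
    - {"x":0,"y":0,"z":0,"yaw":0,"gripper":0.4}
    - {"x":-3,"y":0,"z":0,"yaw":0,"gripper":0.4}
    - {"x":-7,"y":0,"z":0,"yaw":0,"gripper":0.6}
    - {"x":-8,"y":-5,"z":-3,"yaw":2,"gripper":1}

```text
time: 5.08
position: [0.6556, 0.1691, 0.2566]
orientation: [[0.007, -0.131, 0.991], [0.002, 0.991, 0.131], [-1.0, 0.002, 0.007]]
contact_force: [0.6, -1.7, -0.2]
gripper_width: 0.0839
```

```bash
python3 d.py .446 -.327 .18 84.2
```

```text
t 5.08 pos [0.6556 0.1691 0.2566] ang 97.5 j [0.25 0.45 0.21 1.32 0.   0.12] | x 7.40 y -46.45 z -27.32 yaw 13.3 F [ 0.6 -1.7 -0.2] w 0.0839
```

arm_command:
  deltas:
    - {"x":0,"y":-5.2,"z":-3,"yaw":2,"gripper":1}
    - {"x":1,"y":-10.4,"z":-6.1,"yaw":4,"gripper":1}
    - {"x":2,"y":-15.5,"z":-9.1,"yaw":6,"gripper":1}
    - {"x":3,"y":-20.6,"z":-12.1,"yaw":8,"gripper":1}
    - {"x":4,"y":-25.8,"z":-15.2,"yaw":10,"gripper":1}

```text
time: 5.7
position: [0.5345, -0.1102, 0.2138]
orientation: [[0.002, 0.047, 0.999], [-0.0, 0.999, -0.047], [-1.0, -0.0, 0.002]]
contact_force: [0.8, -0.5, -0.4]
gripper_width: 0.0856
```

```bash
python3 d.py .446 -.327 .15 84.2
```

```text
t 5.70 pos [ 0.5345 -0.1102  0.2138] ang 87.3 j [-0.2   0.22 -0.21  1.14 -0.   -0.16] | x 6.37 y -22.07 z -7.83 yaw 3.1 F [ 0.8 -0.5 -0.4] w 0.0856
```

arm_command:
  deltas:
    - {"x":1.5,"y":-5.5,"z":-2,"yaw":1,"gripper":1}
    - {"x":3,"y":-11,"z":-3.9,"yaw":2,"gripper":1}
    - {"x":4.5,"y":-16.5,"z":-5.8,"yaw":3,"gripper":1}
    - {"x":6.4,"y":-22.1,"z":-7.8,"yaw":3,"gripper":1}
    - {"x":6.4,"y":-22.1,"z":-7.8,"yaw":3,"gripper":1}

```text
time: 6.32
position: [0.4447, -0.3284, 0.1484]
orientation: [[-0.001, 0.105, 0.995], [-0.0, 0.995, -0.105], [-1.0, -0.0, -0.001]]
contact_force: [-0.1, 1.4, 0.4]
gripper_width: 0.0853
```

```bash
python3 d.py .446 -.327 .07 84.2;python3 - <<'E'
from h import *
m=camera_model('wrist');I,D=get_image('wrist');save('w2.png',I)
P=cloud(m,D);np.savez('w2.npz',I=I,P=P)
q=P[(P[...,2]>.032)&(P[...,2]<.055)&(abs(P[...,0]-.446)<.055)&(abs(P[...,1]+.327)<.04)]
print(len(q),cv2.minAreaRect(q[:,:2].astype(np.float32)*1000))
E
```

```text
t 6.33 pos [ 0.4447 -0.3284  0.1484] ang 84.0 j [-0.64  0.27 -0.29  1.   -0.   -0.53] | x 7.84 y 0.15 z 0.12 yaw -0.2 F [-0.1  1.4  0.4] w 0.0853
2352 ((447.0931701660156, -327.400390625), (40.02616882324219, 60.96137619018555), 83.5108642578125)
```

View pics/w2.png

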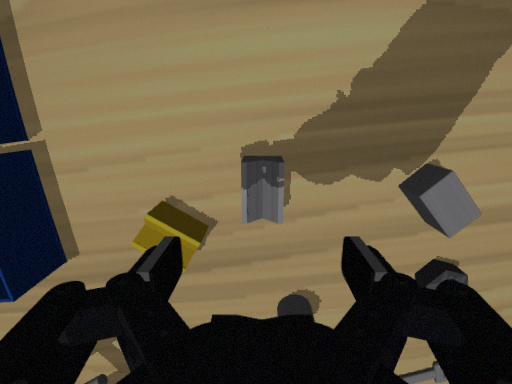

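The V-block is at (263,188), with its groove visible. The yellow look-alike is at (170,232), so I'll check finger clearance to it.

```bash
python3 - <<'E'
from h import *
d=np.load('w2.npz');P,I=d['P'],d['I'].astype(int)
k=(I[...,0]>I[...,2]*2)&(P[...,2]>.01);k[:, :120]=0;k[:190]=0
q=P[k];print(len(q),q.min(0),q.max(0)); a=np.radians(-5.8);e=np.array([np.cos(a),np.sin(a)]);f=np.array([-e[1],e[0]])
r=q[:,:2]-[.447,-.327];L=r@e;W=r@f;n=abs(L)<.018;print('W near',W[n].max() if n.any() else None,'Lmin',L.min(),'Wmax',W.max())
E
python3 d.py .447 -.327 .012 84
```

```text
3966 [ 0.42333665 -0.46465248  0.01000388] [ 0.5876515  -0.12199524  0.25213184]
W near 0.07195900037413001 Lmin -0.0222701138518503 Wmax 0.21726964225677114
t 6.38 pos [ 0.446  -0.3268  0.1491] ang 84.1 j [-0.63  0.27 -0.29  1.    0.   -0.53] | x 13.71 y -0.02 z 0.10 yaw 0.1 F [0.3 1.1 0.4] w 0.0857
```

arm_command:
  deltas:
    - {"x":3,"y":0,"z":0.1,"yaw":0,"gripper":0.45}
    - {"x":7,"y":0,"z":0.1,"yaw":0,"gripper":0.45}
    - {"x":10,"y":0,"z":0.1,"yaw":0,"gripper":0.45}
    - {"x":12.5,"y":0,"z":0.1,"yaw":0,"gripper":0.45}
    - {"x":13.7,"y":0,"z":0.1,"yaw":0,"gripper":0.45}

```text
time: 7.0
position: [0.4488, -0.3243, 0.0118]
orientation: [[-0.0, 0.097, 0.995], [0.001, 0.995, -0.097], [-1.0, 0.001, -0.0]]
contact_force: [-0.5, -1.2, 0.0]
gripper_width: 0.0617
```

```bash
python3 d.py .447 -.327 .012 84
```

```text
t 7.00 pos [ 0.4488 -0.3243  0.0118] ang 84.4 j [-0.63  0.41 -0.45  0.71  0.   -0.53] | x -0.02 y -0.29 z -0.15 yaw 0.4 F [-0.5 -1.2  0. ] w 0.0617
```

Next, close and lift.

arm_command:
  deltas:
    - {"x":0,"y":-0.2,"z":-0.1,"yaw":0,"gripper":-1}
    - {"x":0,"y":-0.2,"z":-0.1,"yaw":0,"gripper":-1}
    - {"x":0,"y":-0.2,"z":-0.1,"yaw":0,"gripper":-1}
    - {"x":0,"y":-0.2,"z":-0.1,"yaw":0,"gripper":-1}
    - {"x":-2,"y":-0.2,"z":-0.1,"yaw":0,"gripper":-1}
  squeeze: 80

```text
time: 7.62
position: [0.4457, -0.327, 0.031]
orientation: [[-0.003, 0.099, 0.995], [0.002, 0.995, -0.099], [-1.0, 0.002, -0.003]]
contact_force: [-0.5, 0.1, -6.0]
gripper_width: 0.0388
```

arm_command:
  deltas:
    - {"x":-4,"y":0,"z":0,"yaw":0,"gripper":-1}
    - {"x":-8,"y":0,"z":0,"yaw":0,"gripper":-1}
    - {"x":-12,"y":2,"z":1,"yaw":0,"gripper":-1}

```text
time: 8.0
position: [0.4582, -0.3096, 0.1528]
orientation: [[-0.001, 0.101, 0.995], [-0.0, 0.995, -0.101], [-1.0, -0.0, -0.001]]
contact_force: [1.3, -0.6, -6.9]
gripper_width: 0.039
```

```bash
python3 d.py .616 .181 .15 99.7
```

```text
t 8.00 pos [ 0.4582 -0.3096  0.1528] ang 84.2 j [-0.59  0.27 -0.29  1.01 -0.   -0.49] | x 0.26 y 50.41 z 10.73 yaw -15.5 F [ 1.3 -0.6 -6.9] w 0.0390
```

arm_command:
  deltas:
    - {"x":0,"y":4,"z":0.8,"yaw":-1,"gripper":-1}
    - {"x":0,"y":9,"z":1.9,"yaw":-3,"gripper":-1}
    - {"x":0,"y":14.5,"z":3.1,"yaw":-5,"gripper":-1}
    - {"x":0,"y":20,"z":4.3,"yaw":-7,"gripper":-1}
    - {"x":0,"y":25.5,"z":5.4,"yaw":-9,"gripper":-1}

```text
time: 8.62
position: [0.538, -0.0591, 0.1517]
orientation: [[-0.001, -0.059, 0.998], [-0.0, 0.998, 0.059], [-1.0, -0.0, -0.001]]
contact_force: [1.1, -0.3, -5.9]
gripper_width: 0.0391
```

```bash
python3 d.py .616 .181 .15 99.7
```

```text
t 8.62 pos [ 0.538  -0.0591  0.1517] ang 93.4 j [-0.11  0.25 -0.32  1.   -0.   -0.17] | x 0.16 y 23.51 z 9.19 yaw -6.3 F [ 1.1 -0.3 -5.9] w 0.0391
```

arm_command:
  deltas:
    - {"x":0,"y":5.5,"z":2.1,"yaw":-2,"gripper":-1}
    - {"x":0,"y":11,"z":4.3,"yaw":-4,"gripper":-1}
    - {"x":0,"y":16.5,"z":6.4,"yaw":-6,"gripper":-1}
    - {"x":0,"y":21,"z":8.2,"yaw":-6,"gripper":-1}
    - {"x":0,"y":23.5,"z":9.2,"yaw":-6,"gripper":-1}

```text
time: 9.25
position: [0.6163, 0.1817, 0.1512]
orientation: [[-0.001, -0.164, 0.986], [-0.0, 0.986, 0.164], [-1.0, 0.0, -0.001]]
contact_force: [0.6, -0.9, -5.9]
gripper_width: 0.0389
```

```bash
python3 d.py .616 .181 .024 99.7;python3 - <<'E'
from h import *
I,D=get_image('top');save('t2.png',cv2.resize(I[80:260,40:280],None,fx=3,fy=3))
m=camera_model('top');P=cloud(m,D)
w=P[120:222,60:180];q=w[(w[...,2]>.028)&(w[...,2]<.042)];print(len(q),cv2.minAreaRect(q[:,:2].astype(np.float32)*1000))
q=w[(w[...,2]<.01)&(w[...,0]>.57)&(w[...,0]<.66)&(w[...,1]>.12)&(w[...,1]<.3)];print(len(q),cv2.minAreaRect(q[:,:2].astype(np.float32)*1000))
E
```

```text
t 9.25 pos [0.6163 0.1817 0.1512] ang 99.4 j [ 0.29  0.43 -0.06  1.08  0.    0.12] | x 12.72 y -0.06 z -0.03 yaw -0.3 F [ 0.6 -0.9 -5.9] w 0.0389
775 ((622.6513671875, 213.19480895996094), (151.34698486328125, 193.59878540039062), 10.857327461242676)
1622 ((615.0770874023438, 209.60372924804688), (89.60789489746094, 178.71791076660156), 0.08759330213069916)
```

View pics/t2.png

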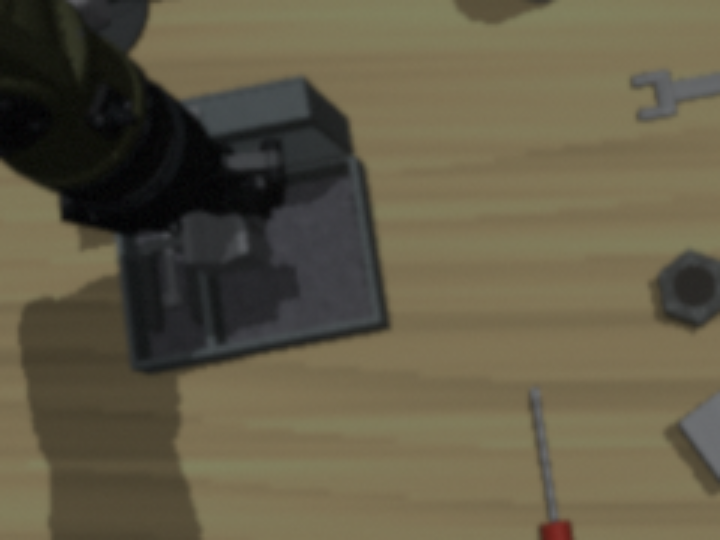

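The crop shows the lid upright, the divider at about (210,300) and the empty pocket between (215,300) and (375,240). The held block sits above its left part because of parallax. A corner check of the pocket centre:

Run:
```python
from h import *
m=camera_model('top')
f=lambda u,v,z:onz(m,40+u/3,80+v/3,z)
A=f(388,325,.036);B=f(135,370,.036);C=f(362,160,.036)
print(A,B,C,np.linalg.norm(A-B),np.linalg.norm(A-C))
ey=(B-A)/np.linalg.norm(B-A);ex=np.array([ey[1],-ey[0],0]);print('ang',np.degrees(np.arctan2(ex[1],ex[0])),'pocket',A+.065*ex+.065*ey)
```

```text
[0.56256545 0.10009996 0.036     ] [0.53114815 0.28921859 0.036     ] [0.68788037 0.12272456 0.036     ] 0.19171046459548427 0.127340891353927
ang 9.432112392457347 pocket [0.61603455 0.17487332 0.036     ]
```

arm_command:
  deltas:
    - {"x":3,"y":-0.3,"z":0,"yaw":0,"gripper":-1}
    - {"x":7,"y":-0.3,"z":0,"yaw":0,"gripper":-1}
    - {"x":10,"y":-0.3,"z":0,"yaw":0,"gripper":-1}
    - {"x":12,"y":-0.3,"z":0,"yaw":0,"gripper":-1}
    - {"x":13,"y":-0.3,"z":0,"yaw":0,"gripper":-1}

```text
time: 9.93
position: [0.6153, 0.1755, 0.0201]
orientation: [[-0.003, -0.162, 0.987], [-0.001, 0.987, 0.162], [-1.0, -0.001, -0.003]]
contact_force: [-0.7, 0.0, -6.0]
gripper_width: 0.0388
```

arm_command:
  deltas:
    - {"x":0.3,"y":0,"z":0,"yaw":0,"gripper":-1}
    - {"x":0.3,"y":0,"z":0,"yaw":0,"gripper":-1}

```text
time: 10.18
position: [0.6174, 0.1764, 0.0199]
orientation: [[0.001, -0.162, 0.987], [0.0, 0.987, 0.162], [-1.0, 0.0, 0.001]]
contact_force: [0.0, -0.1, -5.8]
gripper_width: 0.0389
```

arm_command:
  deltas:
    - {"x":0.2,"y":0,"z":0,"yaw":0,"gripper":-1}
    - {"x":0.3,"y":0,"z":0,"yaw":0,"gripper":-1}
    - {"x":0.3,"y":0,"z":0,"yaw":0,"gripper":-1}

```text
time: 10.55
position: [0.618, 0.1766, 0.0183]
orientation: [[0.003, -0.162, 0.987], [0.001, 0.987, 0.162], [-1.0, 0.0, 0.003]]
contact_force: [-3.5, -1.6, 6.5]
gripper_width: 0.0389
```

Floor contact: the force changed sign. Release and go up.

arm_command:
  deltas:
    - {"x":0,"y":0,"z":0,"yaw":0,"gripper":0.35}
    - {"x":0,"y":0,"z":0,"yaw":0,"gripper":0.35}
    - {"x":0,"y":0,"z":0,"yaw":0,"gripper":0.35}
    - {"x":-4,"y":0,"z":0,"yaw":0,"gripper":0.35}
    - {"x":-9,"y":0,"z":0,"yaw":0,"gripper":0.35}

```text
time: 11.18
position: [0.6157, 0.176, 0.1058]
orientation: [[-0.003, -0.162, 0.987], [-0.001, 0.987, 0.162], [-1.0, -0.0, -0.003]]
contact_force: [1.4, -0.5, -0.3]
gripper_width: 0.0577
```

arm_command:
  deltas:
    - {"x":-5,"y":0,"z":0,"yaw":0,"gripper":0.35}
    - {"x":-10,"y":0,"z":0,"yaw":0,"gripper":0.35}
    - {"x":-14,"y":0,"z":0,"yaw":0,"gripper":0.35}
    - {"x":-15,"y":-3,"z":-5,"yaw":0,"gripper":0.35}
    - {"x":-15,"y":-3,"z":-10,"yaw":0,"gripper":0.35}

```text
time: 11.8
position: [0.5232, 0.1293, 0.2574]
orientation: [[0.002, -0.16, 0.987], [0.0, 0.987, 0.16], [-1.0, -0.0, 0.002]]
contact_force: [-0.5, 0.3, 0.4]
gripper_width: 0.0579
```

```bash
python3 d.py .674 .221 .26 99.5;python3 - <<'E'
from h import *
I,D=get_image('top');save('t3.png',cv2.resize(I[80:260,40:280],None,fx=3,fy=3))
m=camera_model('top');P=cloud(m,D);w=P[120:240,60:180]
C=np.array([.617,.178]);a=np.radians(9.6);e=np.array([np.cos(a),np.sin(a)]);f=np.array([-e[1],e[0]])
r=w[...,:2]-C;k=(abs(r@e)<.05)&(abs(r@f)<.05)&(w[...,2]>.02)&(w[...,2]<.07);q=w[k]
print(len(q),cv2.minAreaRect(q[:,:2].astype(np.float32)*1000),np.percentile(q[:,2],[5,50,95]))
q=w[(w[...,2]>.1)&(w[...,2]<.21)&(w[...,0]>.63)];print('lid top',len(q),np.median(q,0))
b=w[(w[...,2]>.19)&(w[...,2]<.23)&(w[...,0]>.6)];print('tab top',len(b),b.mean(0) if len(b) else'',b[:,2].max() if len(b) else '')
E
```

```text
t 11.80 pos [0.5232 0.1293 0.2574] ang 99.2 j [ 0.24  0.19 -0.15  1.23 -0.    0.08] | x -0.22 y 6.63 z 16.35 yaw -0.3 F [-0.5  0.3  0.4] w 0.0579
393 ((621.1314086914062, 177.6802520751953), (48.79470443725586, 41.70909118652344), 6.487011432647705) [0.03100714 0.04557958 0.0526697 ]
lid top 600 [0.66834222 0.23176481 0.16849609]
tab top 94 [0.66295439 0.21903386 0.20509332] 0.21416982784537264
```

View pics/t3.png

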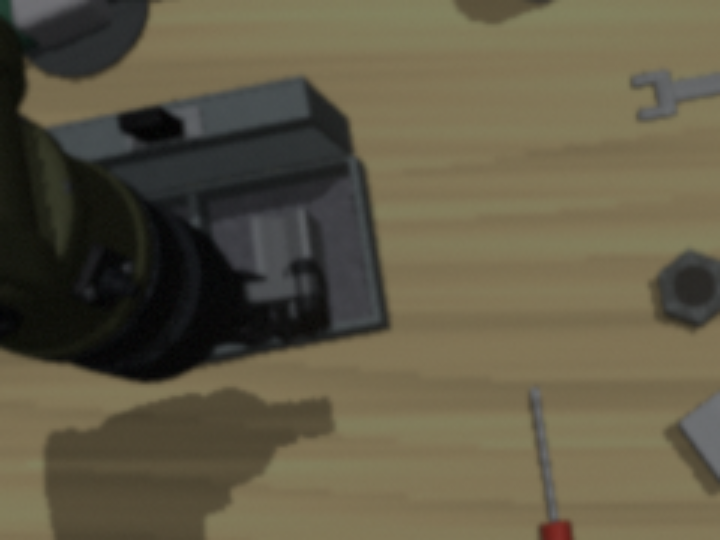

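The block stands in the pocket, with its top at about 50 mm and its centre near (.62,.178). The tab is at crop (150,125), still upright. I'll re-grip the tab where I released it.

arm_command:
  deltas:
    - {"x":0,"y":2.3,"z":5.5,"yaw":0,"gripper":0.35}
    - {"x":0,"y":4.5,"z":11,"yaw":0,"gripper":0.35}
    - {"x":0,"y":6.6,"z":16.4,"yaw":0,"gripper":0.35}
    - {"x":0,"y":6.6,"z":16.4,"yaw":0,"gripper":0.35}

```text
time: 12.35
position: [0.6765, 0.2242, 0.2521]
orientation: [[-0.003, -0.163, 0.987], [-0.001, 0.987, 0.163], [-1.0, -0.0, -0.003]]
contact_force: [-0.4, -0.7, -0.5]
gripper_width: 0.0578
```

```bash
python3 d.py .674 .221 .174 99.4
```

```text
t 12.35 pos [0.6765 0.2242 0.2521] ang 99.4 j [0.32 0.54 0.33 1.37 0.   0.16] | x 7.81 y -0.27 z -0.27 yaw 0.0 F [-0.4 -0.7 -0.5] w 0.0578
```

arm_command:
  deltas:
    - {"x":4,"y":-0.2,"z":-0.2,"yaw":0,"gripper":0.35}
    - {"x":7.8,"y":-0.2,"z":-0.2,"yaw":0,"gripper":0.35}
    - {"x":7.8,"y":-0.2,"z":-0.2,"yaw":0,"gripper":-1}
    - {"x":7.8,"y":-0.2,"z":-0.2,"yaw":0,"gripper":-1}
    - {"x":7.8,"y":-0.2,"z":-0.2,"yaw":0,"gripper":-1}
  squeeze: 50

```text
time: 12.98
position: [0.6718, 0.2208, 0.1791]
orientation: [[-0.001, -0.163, 0.987], [0.001, 0.987, 0.163], [-1.0, 0.001, -0.001]]
contact_force: [-2.9, 4.2, -7.4]
gripper_width: 0.0273
```

```bash
python3 d.py .5532 .1997 .1115 99.4
```

```text
t 12.97 pos [0.6718 0.2208 0.1791] ang 99.4 j [0.32 0.54 0.17 1.2  0.   0.15] | x 6.77 y -0.16 z -12.04 yaw -0.0 F [-2.9  4.2 -7.4] w 0.0273
```

arm_command:
  deltas:
    - {"x":0.3,"y":0,"z":-2.4,"yaw":0,"gripper":-1}
    - {"x":0.8,"y":0,"z":-4.7,"yaw":0,"gripper":-1}
    - {"x":2.1,"y":0,"z":-7.5,"yaw":0,"gripper":-1}
    - {"x":3.9,"y":0,"z":-10.0,"yaw":0,"gripper":-1}
    - {"x":6.2,"y":0,"z":-12.1,"yaw":0,"gripper":-1}

```text
time: 13.6
position: [0.5555, 0.2001, 0.1211]
orientation: [[0.008, -0.162, 0.987], [0.001, 0.987, 0.162], [-1.0, -0.001, 0.008]]
contact_force: [-0.6, -3.2, 6.6]
gripper_width: 0.0273
```

```bash
python3 d.py .5210 .1945 .0264 99.4
```

```text
t 13.60 pos [0.5555 0.2001 0.1211] ang 99.3 j [ 0.35  0.35 -0.25  0.96 -0.    0.18] | x 9.44 y 0.01 z -3.57 yaw -0.1 F [-0.6 -3.2  6.6] w 0.0273
```

arm_command:
  deltas:
    - {"x":2.0,"y":0,"z":-1.3,"yaw":0,"gripper":-1}
    - {"x":4.2,"y":0,"z":-2.3,"yaw":0,"gripper":-1}
    - {"x":5.7,"y":0,"z":-2.7,"yaw":0,"gripper":-1}
    - {"x":7.2,"y":0,"z":-3.0,"yaw":0,"gripper":-1}
    - {"x":8.6,"y":0,"z":-3.1,"yaw":0,"gripper":-1}

```text
time: 14.22
position: [0.5214, 0.194, 0.0316]
orientation: [[-0.001, -0.162, 0.987], [-0.002, 0.987, 0.162], [-1.0, -0.002, -0.001]]
contact_force: [-7.7, -4.2, 4.0]
gripper_width: 0.0265
```

arm_command:
  deltas:
    - {"x":0.3,"y":0,"z":0,"yaw":0,"gripper":-1}
    - {"x":0.3,"y":0,"z":0,"yaw":0,"gripper":-1}

```text
time: 14.48
position: [0.5212, 0.1939, 0.0282]
orientation: [[-0.002, -0.162, 0.987], [-0.003, 0.987, 0.162], [-1.0, -0.002, -0.002]]
contact_force: [-7.9, -3.5, 0.8]
gripper_width: 0.027
```

arm_command:
  deltas:
    - {"x":0.3,"y":0,"z":0,"yaw":0,"gripper":-1}
    - {"x":0.5,"y":0,"z":0,"yaw":0,"gripper":-1}
    - {"x":0.5,"y":0,"z":0,"yaw":0,"gripper":-1}

```text
time: 14.85
position: [0.5211, 0.1939, 0.0234]
orientation: [[-0.002, -0.162, 0.987], [-0.003, 0.987, 0.162], [-1.0, -0.002, -0.002]]
contact_force: [-7.6, -4.6, 0.8]
gripper_width: 0.0272
```

Run:
```python
from h import *
I,D=get_image('scene');m=camera_model('scene');P=cloud(m,D)
w=P[170:270,340:480].reshape(-1,3);w=w[(w[:,2]>.05)&(w[:,2]<.1)]
w=w[(abs(w[:,0]-.625)<.04)&(abs(w[:,1]-.21)<.06)]
A=np.c_[w[:,:2],np.ones(len(w))];c=np.linalg.lstsq(A,w[:,2],rcond=None)[0]
print(len(w),c,'at centre',c@[.617,.211,1], get_state()['contact_force'])
```

```text
1956 [-0.00153175 -0.00047821  0.0670999 ] at centre 0.0660539050477471 [-8.62510737 -3.52338312  0.83781434]
```

The lid plane is flat (slope 0.0015). Next I release and rise clear.

arm_command:
  deltas:
    - {"x":0,"y":0,"z":0,"yaw":0,"gripper":0.5}
    - {"x":0,"y":0,"z":0,"yaw":0,"gripper":0.5}
    - {"x":0,"y":0,"z":-1,"yaw":0,"gripper":0.5}
    - {"x":-5,"y":0,"z":-2,"yaw":0,"gripper":0.5}
    - {"x":-11,"y":0,"z":-4,"yaw":0,"gripper":0.5}

```text
time: 15.52
position: [0.482, 0.1885, 0.132]
orientation: [[-0.002, -0.162, 0.987], [-0.001, 0.987, 0.162], [-1.0, -0.0, -0.002]]
contact_force: [1.1, 0.3, 0.3]
gripper_width: 0.0637
```

arm_command:
  deltas:
    - {"x":-5,"y":-5,"z":-2,"yaw":0,"gripper":0.5}
    - {"x":-9,"y":-11,"z":-3,"yaw":0,"gripper":0.5}
    - {"x":-9,"y":-17,"z":-3,"yaw":0,"gripper":0.5}
    - {"x":-9,"y":-20,"z":-3,"yaw":0,"gripper":0.5}
    - {"x":-9,"y":-20,"z":-3,"yaw":0,"gripper":0.5}

```text
time: 16.15
position: [0.4862, -0.0159, 0.2222]
orientation: [[0.001, -0.157, 0.988], [-0.001, 0.988, 0.157], [-1.0, -0.001, 0.001]]
contact_force: [-1.2, 0.6, 0.3]
gripper_width: 0.0642
```

Run:
```python
from h import *
I,D=get_image('scene');m=camera_model('scene');P=cloud(m,D);save('s2.png',I)
w=P[170:270,340:480].reshape(-1,3);w=w[(w[:,2]>.05)&(w[:,2]<.1)]
w=w[(abs(w[:,0]-.625)<.05)&(abs(w[:,1]-.21)<.07)]
A=np.c_[w[:,:2],np.ones(len(w))];c=np.linalg.lstsq(A,w[:,2],rcond=None)[0]
print(len(w),c,'at centre',c@[.617,.211,1]);s=get_state();print(s['position'],s['contact_force'],abs(s['qvel']).max())
```

```text
2928 [-0.02073029 -0.00955719  0.08073179] at centre 0.06592464130249003
[ 0.4858626  -0.01436968  0.22182144] [ 0.31909491 -0.51358057 -0.84813131] 0.04371999426974666
```

View pics/s2.png

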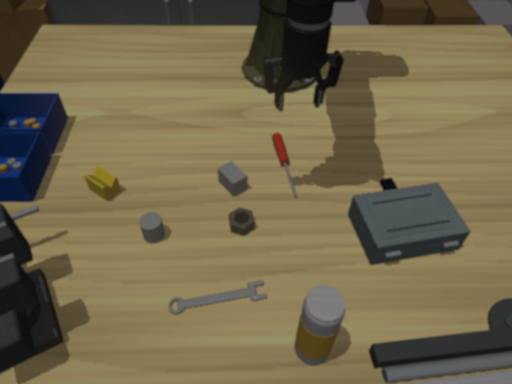

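Run:
```python
from h import *
for n in('scene','top','scene'):
    I,D=get_image(n);m=camera_model(n);P=cloud(m,D).reshape(-1,3)
    for r in((.04,.06),(.05,.07)):
        w=P[(P[:,2]>.05)&(P[:,2]<.1)&(abs(P[:,0]-.622)<r[0])&(abs(P[:,1]-.21)<r[1])]
        A=np.c_[w[:,:2],np.ones(len(w))];c=np.linalg.lstsq(A,w[:,2],rcond=None)[0]
        res=w[:,2]-A@c;print(n,len(w),c[:2].round(4),'centre',(c@[.617,.211,1]).round(4),'rms',res.std().round(4))
```

```text
scene 1944 [-0.0014 -0.0014] centre 0.0661 rms 0.0011
scene 2889 [-0.0147 -0.0068] centre 0.0659 rms 0.0017
top 0 [0. 0.] centre 0.0 rms nan
top 0 [0. 0.] centre 0.0 rms nan
scene 1944 [-0.0009 -0.0019] centre 0.0661 rms 0.0011
scene 2887 [-0.014  -0.0068] centre 0.066 rms 0.0017
  ret = _var(a, axis=axis, dtype=dtype, out=out, ddof=ddof,
  arrmean = um.true_divide(arrmean, div, out=arrmean,
  ret = ret.dtype.type(ret / rcount)
```

```bash
python3 -c "
from rig import *
print(finish_job())"
```

```text
the job is handed in; nothing more can be done
None
```

I opened the lid by its tab and set the grey V-block in the large compartment. I then shut the lid, let go, backed the arm clear and handed the job in at about 16.5 s. No verdict is reported.

- **V-block:** before the lid was shut it stood groove up, within about 5 mm of the compartment's centre. Its top read about 50 mm above the bench, as it should on the 5 mm floor. The gripper partly hid it, so only about 49 mm of its 60 mm length showed. I couldn't check it again once the lid was shut.
- **Lid:** the final scene-camera fit over the inner lid top gave a slope of about 0.002 rad, with the top at 66 mm against the nominal 64 mm. A wider fit gave up to 0.023 rad, which I put down to points on the lid's edges and sides. Both are under the 0.05 rad limit. The matching top-camera check returned no points, most likely because the arm was in the way.
- **Robot and other parts:** the arm was clear of everything, with contact force near zero. The other parts look undisturbed in the last picture.

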